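Lock the stage clip into its T-slot rail

ROBOT

A 6-joint arm with a two-finger parallel gripper is mounted at the origin on the work surface. World frame = base frame: x ahead of the robot, y to its left, z up, the work surface at z = 0. Lengths are in mm, angles in rad, forces in N, time in s.
With the tool pointing down it reaches from about 350 to 875 mm from the base axis. Payload 4.2 kg.
Tool frame: the origin (TCP) lies midway between the tips of the shut fingers; the grasp point (between the pads) lies 19 mm behind it; x points along the fingers, y is the direction in which the jaws open and shut, and the axes are right-handed (so a half turn about x gives the same grasp; the last joint's range is limited). The gripper opens to 85 mm and grips with 20 to 120 N. Pads are 22 mm wide; open, the fingers measure 114 mm over their backs; the gripper's body (76 mm by 85 mm) begins 54 mm behind the grasp point. The pads swing forward as they close: fully open they stand 13 mm farther back than shut.
Start: joints at [1.399, 0.385, 0.008, 0, -1.194, -0.259], TCP at [260.965, 567.888, 231.312] pointing down, gripper open.
Joint ranges: [-3.14, 3.14], [-1.21, 2.06], [-1.07, 1.41], [-3.16, 2.05], [-2.99, -0.16], [-3.1, 3.1]. Speed limits (rad/s): [2.79, 2.79, 3.14, 3.14, 3.14, 3.14].

INTERFACE

Orientations are given as a unit quaternion [x, y, z, w].
In Python, from bench import readout, imaging, arm gives the robot as it stands.
- The arm moves only by the tool arm_command, never from a script. Its argument "increments" is a list of rows, each a list of 3 entries, a list of its own where there are three numbers: the turn, a rotation vector about the world's x, y, z in degrees, then the shift along the world's x, y, z in mm, then the closure, from 0 (fully open) to 1 (shut). In form: [[[ax, ay, az], [tx, ty, tz], fingers], ...]. A call has exactly 5 rows; each row is the pose to reach, as a shift and turn from the pose measured when the call began; what a row does not reach only later rows make up. A row lasts 1/10 s, in which the tool goes at most 50 mm and 8.59 degrees, less where a joint would pass 70% of its speed; a pose out of reach is approached as far as the arm can. A call with a gripper value outside its range is refused whole. The fingers move at their own pace and stop on an object; the grip force is fixed at half the most. Time passes only in rows, so rows that repeat a pose let the fingers close, or fill a call up. It gives the time, the measured TCP pose, the force and the opening at its end, in the units of the state.
- readout.read_state(): the state, without advancing time (a new reading comes with each control period).
- imaging.get_image(name): name is "scene" or "top" or "wrist"; returns (picture, depth): 400x640x3 uint8, blue, green, red; 400x640 float32, mm along the optical axis (not along the pixel's ray), 0 where there is no reading.
- imaging.camera_info(name): a dict with "vfov" (degrees; the focal length in pixels is half the picture's height over the tangent of half this angle, whatever the lens; pixels are square), "cx", "cy" (the principal point, pixels), "eye" and "rotation" of the camera in the world; the wrist camera has in their place "T_tool_cam" (4x4, takes a point from camera to tool coordinates, whose origin is the TCP and whose axes are the tool frame's). Camera axes: x right, y down, z forward; pixel columns grow to the right and rows downward; lengths in mm; the calibration is good to about 2 mm. The wrist camera is an equidistant fisheye: a pixel r from the principal point sees the ray r / f radians off the axis. A picture is of the moment at which its call begins: read the wrist's pose just before it. camera_info takes no time and is no camera call.
- arm.job_done(): hands the job in, once; it reports no verdict.
The state is a dict: "clock": time; "joints": joint angles; "joint_vel": joint speeds; "joint_efforts": joint torques, N m; "position": TCP position; "ee_rot": TCP orientation; "contact_force": force on the tool from outside, world axes, zero at the start; "wrist_torque": the same for the moment, N m; "gripper_width": finger opening in mm.
Only numpy, scipy, OpenCV 4.12 (cv2) and the standard library are available. Lean on these libraries where they do the work, as an engineer would, in place of code of your own. Each camera call takes 0.05 s, during which the arm holds its last target. There are 200 camera calls.

TASK

Lift the stage clip out of its parking block, lower its T-foot into the rail's slot, slide it along until it meets the hidden stop, then give it a quarter turn clockwise (seen from above) so that the foot locks under the lips and the arm lies over the slide holder. Work gently, without forcing the clip against the rail, let go at the end, and leave the jar, the dish and the slide box alone.

Things in the scene. Friction and masses are not known exactly. Their poses are not given: they have to be found in the camera images.
- rail: Fixed aluminium T-slot rail, 56 mm wide (x), 260 long (y), 30 high; a black stage plate with a steel slide-holder frame (top 28 mm up) lies along its +x side. Origin: centre of the rail's underside, on the bench, z up. The slot runs along y through x = 0: mouth 14 mm wide between lips 6 mm thick, cavity below them 13 mm deep. Pushing the clip against the rail with over 20 N is forcing.
- slot_entry (a point): Where to lower the foot in: on the slot's centre line, level with the rail's top, 62 mm to the -y side of the rail's middle. Axes as the rail's. Below the lips a dark steel insert leaves a channel 16 mm wide: the foot can slide along it towards +y but cannot turn in it.
- stop_zone (a point): Middle of the zone where the channel ends: on the slot's centre line, rail's top level, 86 mm to +y of slot_entry. The hard stop is not measured: on meeting it the clip's axis is 32 mm or less to either side (along y) of this point. Only there, within about 4 mm of the stop, is a pocket where the foot turns, 90 deg clockwise from above, to a hard end a few deg past 90.
- clip: Stage clip, loose, 60 mm high, about 120 g. Origin on its upright axis at the foot's underside, z up, x along the clip arm. Steel T-foot 30 x 11 x 8 mm, long along x, round ends; stem 10 mm thick; flange 26 mm across, its underside 16.5 mm above the foot's, comes to rest on the lips; flat arm 12 mm wide, top 21.5 mm up, reaching 50 mm in +x; black grip tab. At the start it stands in the block.
- clip_tab (a point): Centre of the black grip tab, on the clip's axis, 43 mm above the foot's underside; axes as the clip's. Tab 34 mm long (x), 12 thick (y), 34 high: grip across its thickness. With the flange down on the rail it is 26.5 mm above the rail's top. To go in, the clip's x points along the rail's +y; after the quarter turn, along the rail's +x.
- clip_tip (a point): Outer end of the clip arm, 50 mm from the clip's axis along the clip's x, 20 mm above the foot's underside.
- park: Grey plastic parking block, 75 x 50 mm (x, y), 22 mm high, fixed on the bench; origin at the centre of its underside. A well 35 x 16 mm, long side along x, holds the clip's foot; lift straight up by at least 20 mm to clear it.
- reagent: Bystander: jar 60 mm across, 110 mm high, standing on the bench; origin at the centre of its underside.
- dish: Bystander: low clear dish 90 mm across, 16 mm high; origin at the centre of its underside.
- slidebox: Bystander: closed green slide box 85 x 100 x 33 mm; origin at the centre of its underside.
There are look-alikes about, which are no part of the job. What is shaped like the clip but purple is not meant.

How it is judged:
By the outcome, as a careful person would: the job done as asked, in the order asked, and still so for the second after the job is handed in, with the robot touching nothing.
It also fails if it takes over 54 s, if anything falls off the work surface, if the arm or the gripper's body presses on something with over 40 N, if the wrist force passes 120 N, or if a joint passes its speed limit or range.

## Working session

There is one attempt and no reset: what is moved stays moved. The work goes in short steps, Python scripts to look and compute and a tool call to move; the robot and the scene stay as the last step left them, time stands still between calls to the robot, and variables do not carry over. Pictures are saved under pics/ and viewed, about 8 in all and at most 12, crops included, and the job is handed in when it is done.

Besides the shell and the picture viewer there is one more tool, called after "Request:" by a JSON object that holds its "op" and its "data". arm_command: Moves the arm, as the interface text tells. Its arguments: {"type":"object","properties":{"increments":{"type":"array","items":{"type":"array"}}},"required":["increments"]}

```bash
mkdir -p pics; cat > h.py <<'E'
import numpy as np, cv2
from bench import readout, imaging, arm
from scipy.spatial.transform import Rotation as R
def cam(n, st=None):
    i=imaging.camera_info(n); f=200/np.tan(np.radians(i['vfov'])/2)
    if n=='wrist':
        T=np.array(i['T_tool_cam']); Rt=R.from_quat(st['ee_rot']).as_matrix()
        return f,i['cx'],i['cy'],Rt@T[:3,3]+st['position'],Rt@T[:3,:3]
    return f,i['cx'],i['cy'],np.array(i['eye']),np.array(i['rotation'])
def rays(n,uv,st=None):
    f,cx,cy,e,M=cam(n,st); uv=np.atleast_2d(uv).astype(float); d=(uv-[cx,cy])/f
    if n=='wrist':
        r=np.linalg.norm(d,axis=1,keepdims=True)+1e-9; d=np.c_[d/r*np.sin(r),np.cos(r)]
    else: d=np.c_[d,np.ones(len(d))]
    return e,d@M.T
def onz(n,uv,z,st=None):
    e,d=rays(n,uv,st); return e+d*((z-e[2])/d[:,2:])
def proj(n,P,st=None):
    f,cx,cy,e,M=cam(n,st); p=(np.atleast_2d(P)-e)@M
    if n=='wrist':
        r=np.linalg.norm(p[:,:2],axis=1,keepdims=True)+1e-9; return p[:,:2]/r*np.arctan2(r,p[:,2:])*f+[cx,cy]
    return p[:,:2]/p[:,2:]*f+[cx,cy]
E
python3 - <<'E'
from h import *
s=readout.read_state(); print(s)
for n in('top','scene','wrist'):
    s=readout.read_state(); im,d=imaging.get_image(n); cv2.imwrite(f'pics/{n}0.png',im); np.savez(f'{n}0.npz',im=im,d=d,p=s['position'],q=s['ee_rot']); print(n,imaging.camera_info(n))
E
```

```text
{'clock': 0.0, 'joints': array([ 1.39858196e+00,  3.85578787e-01,  6.59343533e-03, -4.93333617e-04,
       -1.19399876e+00, -2.58588418e-01]), 'joint_vel': array([ 0.00135214, -0.00195533, -0.00032847,  0.00249628,  0.00156339,
        0.00032041]), 'joint_efforts': array([ 2.29902862e-04, -3.92286658e+01,  1.88393962e+01,  4.18612674e+00,
       -4.66674988e-03,  1.98013637e-06]), 'position': array([260.74491203, 567.35526171, 230.19633381]), 'ee_rot': array([-0.69062327,  0.15197924,  0.6908804 ,  0.15041969]), 'contact_force': array([0.7502291 , 0.07638534, 0.13724808]), 'wrist_torque': array([-0.04775465, -0.01127165, -0.0589109 ]), 'gripper_width': 85.54005984775485}
top {'vfov': 43.436238539595415, 'cx': 319.5510474454836, 'cy': 198.04591385210074, 'eye': array([ 346.76667024,    5.33381453, 1351.30913923]), 'rotation': array([ 0.71265265, -0.69737638,  0.05907425, -0.04798547])}
scene {'vfov': 56.624315915873446, 'cx': 318.55186400450276, 'cy': 201.23871362011835, 'eye': array([1051.58327503,   18.075322  ,  727.72224939]), 'rotation': array([ 0.65676382,  0.67906315, -0.23734047, -0.22628306])}
wrist {'vfov': 65.70646984690485, 'cx': 318.15469556192636, 'cy': 200.60468546421382, 'T_tool_cam': array([[-2.43790057e-04, -2.64397264e-01,  9.64413826e-01,
        -1.42913525e+02],
       [ 9.99999858e-01,  3.91760922e-04,  3.60188260e-04,
         1.93190627e-01],
       [-4.73052440e-04,  9.64413777e-01,  2.64397131e-01,
        -6.75670011e+01],
       [ 0.00000000e+00,  0.00000000e+00,  0.00000000e+00,
         1.00000000e+00]])}
```

View pics/top0.png

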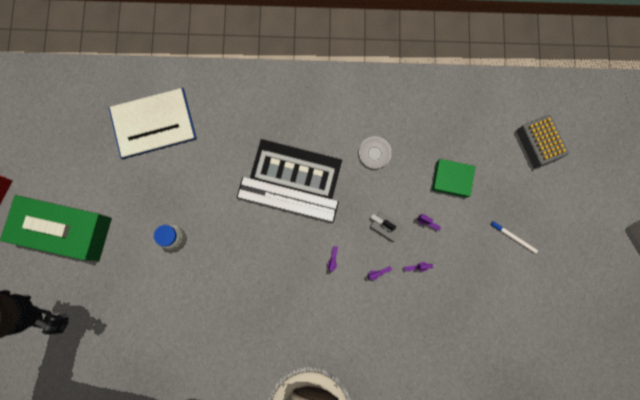

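View pics/scene0.png

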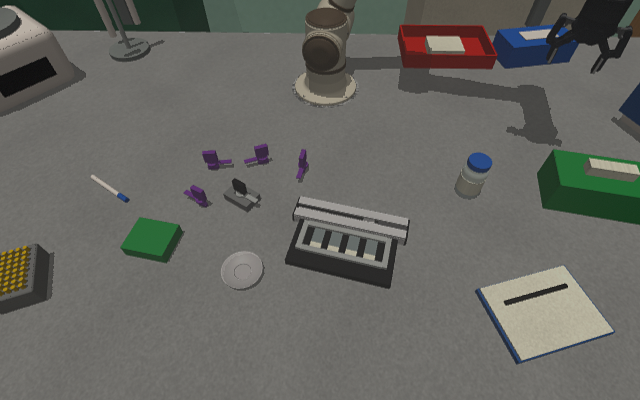

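```bash
sed -i "s/np.array(i\['rotation'\])/R.from_quat(i['rotation']).as_matrix()/" h.py
python3 - <<'E'
from h import *
for n in('top','scene'):
    D=np.load(n+'0.npz'); im,d=D['im'],D['d']
    vv,uu=np.mgrid[:400,:640]; f,cx,cy,e,M=cam(n)
    P=np.stack([(uu-cx)/f*d,(vv-cy)/f*d,d],-1)@M.T+e
    z=P[...,2]; g=im.min(2)
    m=((g>165)&(z>20)&(z<40)&(P[...,0]>300)&(P[...,0]<600)&(abs(P[...,1]-60)<180)).astype(np.uint8)
    m=cv2.morphologyEx(m,cv2.MORPH_CLOSE,np.ones((3,3)))
    # rail = biggest elongated component
    k,l,st,c=cv2.connectedComponentsWithStats(m)
    for i in range(1,k):
        if st[i,4]>60:
            v,u=np.where(l==i); w=onz(n,np.c_[u,v],30); r=cv2.minAreaRect(w[:,:2].astype(np.float32)); print(n,st[i],r, np.median(z[l==i]))
    # non-purple raised objects near the clip
    b=im[...,0].astype(int);gg=im[...,1].astype(int);rr=im[...,2].astype(int)
    sat=im.max(2).astype(int)-im.min(2)
    m=((sat<25)&(z>12)&(P[...,0]>200)&(P[...,0]<500)&(P[...,1]<-40)&(P[...,1]>-200))
    k,l,st,c=cv2.connectedComponentsWithStats(m.astype(np.uint8))
    for i in range(1,k):
        if st[i,4]>20: q=P[l==i]; print(n,'obj',st[i],q.mean(0),q.max(0),q.min(0))
    box=(230,130,230,150) if n=='top' else (180,130,240,160)
    x,y,w,h=box; cv2.imwrite(f'pics/{n}1.png',cv2.resize(im[y:y+h,x:x+w],None,fx=3.3,fy=3.3,interpolation=cv2.INTER_CUBIC))
E
```

```text
top [242 178  95  30 694] ((561.7590942382812, 68.5722427368164), (258.1409606933594, 19.810224533081055), 76.7658462524414) 30.055468727778816
top [269 178  62  16 151] ((581.4312133789062, 41.4034309387207), (163.1192626953125, 35.725563049316406), 89.31053924560547) 28.075014235454546
top [239 190  95  31 699] ((528.0809936523438, 76.54824829101562), (257.30889892578125, 19.391496658325195), 76.68802642822266) 30.14251286074932
top obj [330 217   5   6  26] [493.19502591 -47.20341955  26.73899277] [499.53295809 -42.08264391  34.73453003] [486.41324848 -53.00088596  13.34086848]
top obj [371 218  21  21 287] [ 477.68138767 -179.42290411   31.0236961 ] [ 499.97216662 -151.19948202   71.8298948 ] [ 446.93860283 -199.8545141    12.0686902 ]
scene obj [254 146  15  12 118] [ 353.59816368 -159.11416632   45.10568719] [ 361.0660433  -143.40681718   60.90359941] [ 344.74654756 -177.51951874   26.54044884]
scene obj [299 152   8  17  64] [382.56160666 -49.10055368  43.08124039] [391.66639696 -41.31727864  60.41884465] [360.17785077 -58.05161131  17.18160271]
scene obj [237 180  23  22 284] [ 484.4367179  -180.19189012   35.93370844] [ 499.72084442 -151.35348551   69.09808823] [ 455.54122247 -199.67759671   12.97546698]
scene obj [298 196   6   6  23] [494.39664782 -47.94512292  30.10281254] [499.95287601 -41.63816191  33.0836107 ] [485.58093833 -54.43476909  24.68401479]
```

View pics/top1.png

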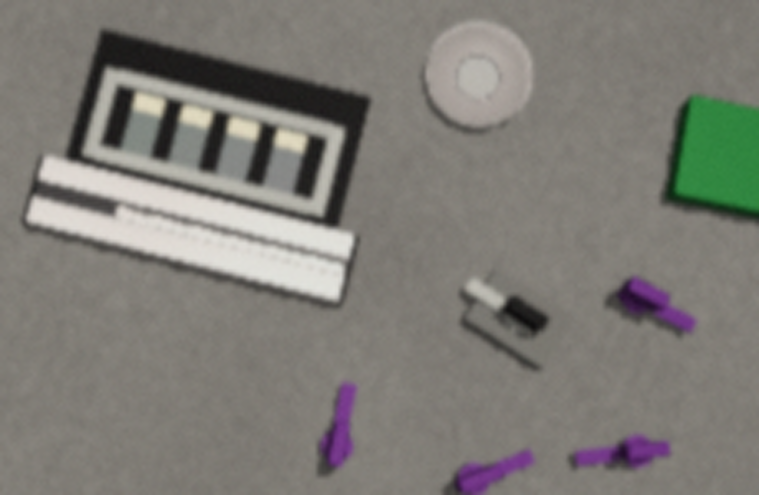

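```bash
python3 - <<'E'
from h import *
s=readout.read_state(); Rt=R.from_quat(s['ee_rot']).as_matrix(); print(Rt.round(3))
y=Rt[:,1]; print('tool y yaw',np.degrees(np.arctan2(y[1],y[0])),'j1,j6',np.degrees(s['joints'][[0,5]]))
for n in ('top','scene'):
    D=np.load(n+'0.npz'); im,d=D['im'],D['d']
    vv,uu=np.mgrid[:400,:640]; f,cx,cy,e,M=cam(n)
    P=np.stack([(uu-cx)/f*d,(vv-cy)/f*d,d],-1)@M.T+e
    near=np.hypot(P[...,0]-478,P[...,1]+179)<60
    g=im.max(2).astype(int); sat=g-im.min(2)
    for nm,m,zz in(('tab',near&(g<60)&(P[...,2]>40),68),('arm',near&(im.min(2)>130)&(P[...,2]>15),27)):
        v,u=np.where(m); w=onz(n,np.c_[u,v],zz)[:,:2].astype(np.float32); print(n,nm,len(u),cv2.minAreaRect(w),P[m].mean(0),np.percentile(P[m][:,2],[5,50,95]),u.mean(),v.mean())
E
```

```text
[[-0.001 -0.418 -0.909]
 [-0.002 -0.909  0.418]
 [-1.     0.002 -0.   ]]
tool y yaw -114.69148933602644 j1,j6 [ 80.13228491 -14.81638009]
top tab 73 ((477.0010986328125, -192.00657653808594), (32.78398895263672, 14.641277313232422), 58.84929656982422) [ 477.68736638 -192.73995356   62.07360267] [46.90707472 63.8382092  68.25338302] 388.63013698630135 224.95890410958904
top arm 53 ((498.1967468261719, -166.5584259033203), (30.786766052246094, 12.693777084350586), 57.178550720214844) [ 497.31330186 -167.35110241   25.69427112] [20.95961477 25.55767744 30.27511403] 377.0 218.73584905660377
scene tab 138 ((490.8127136230469, -191.90216064453125), (51.704185485839844, 24.587875366210938), 53.41362762451172) [ 482.50570053 -194.63002503   58.1286488 ] [41.39963559 60.1249484  67.97133848] 238.80434782608697 185.731884057971
scene arm 20 ((487.5188903808594, -181.5885009765625), (57.19761276245117, 6.316285133361816), 63.748355865478516) [ 494.19474367 -172.26271057   28.78373039] [27.03526549 28.94241624 30.576929  ] 249.3 197.55
```

Request:
{"op": "arm_command", "data": {"increments": [[[0,0,-6],[13,-46,-3],0],[[0,0,-12],[26,-92,-6],0],[[0,0,-18],[39,-138,-9],0],[[0,0,-24],[52,-184,-12],0],[[0,0,-30],[65,-230,-15],0]]}}

```text
clock: 0.65
position: [325.8, 335.4, 215.2]
ee_rot: [-0.627, 0.327, 0.628, 0.325]
contact_force: [1.5, -1.0, 0.3]
gripper_width: 85.4
```

Request:
{"op": "arm_command", "data": {"increments": [[[0,0,-6],[13,-46,-3],0],[[0,0,-12],[26,-92,-6],0],[[0,0,-18],[39,-138,-9],0],[[0,0,-24],[52,-184,-12],0],[[0,0,-30],[65,-230,-15],0]]}}

```text
clock: 1.15
position: [390.7, 103.6, 200.2]
ee_rot: [-0.521, 0.479, 0.521, 0.478]
contact_force: [0.7, -0.2, 0.6]
gripper_width: 85.4
```

Request:
{"op": "arm_command", "data": {"increments": [[[0,0,-6],[13,-46,-3],0.2],[[0,0,-12],[26,-92,-6],0.3],[[0,0,-18],[39,-138,-9],0.3],[[0,0,-24],[52,-184,-12],0.3],[[0,0,-30],[65,-230,-15],0.3]]}}

```text
clock: 1.65
position: [455.8, -128.5, 185.2]
ee_rot: [-0.378, 0.598, 0.378, 0.597]
contact_force: [0.3, 0.1, 1.2]
gripper_width: 59.9
```

Request:
{"op": "arm_command", "data": {"increments": [[[0,0,-4],[10,-32,-10],0.3],[[0,0,-7.3],[21,-64,-20],0.3],[[0,0,-7.3],[21,-64,-25],0.3],[[0,0,-7.3],[21,-64,-25],0.3],[[0,0,-7.3],[21,-64,-25],0.3]]}}

```text
clock: 2.15
position: [476.5, -192.0, 160.2]
ee_rot: [-0.339, 0.621, 0.34, 0.62]
contact_force: [0.1, 0.3, -0.2]
gripper_width: 59.7
```

```bash
cat > look.py <<'E'
import sys
from h import *
s=readout.read_state(); im,d=imaging.get_image('wrist'); n=sys.argv[1]
np.savez(n+'.npz',im=im,d=d,p=s['position'],q=s['ee_rot']); cv2.imwrite(f'pics/{n}.png',im)
Rt=R.from_quat(s['ee_rot']).as_matrix(); y=Rt[:,1]; print(s['clock'],s['position'],'psi',np.degrees(np.arctan2(y[1],y[0])),'toolx',Rt[:,0].round(4),'F',s['contact_force'],'j',s['joints'].round(2),s['gripper_width'])
E
python3 look.py w1
```

```text
2.15 [ 476.4947869  -192.01962571  160.17575444] psi 147.38260520790595 toolx [-0.0013  0.001  -1.    ] F [ 0.08873387  0.34878134 -0.17147703] j [-0.07  0.26 -0.36 -0.   -0.94 -0.5 ] 59.67878790166484
```

View pics/w1.png

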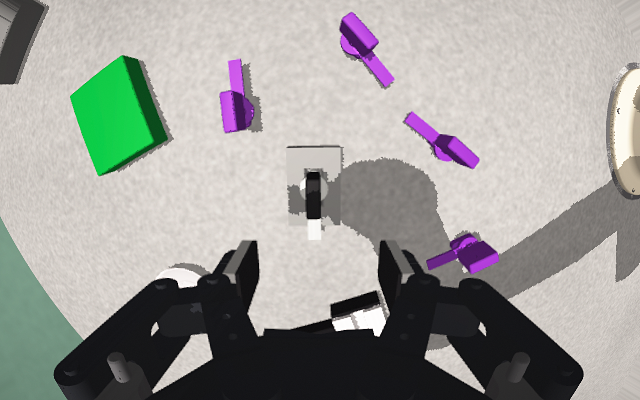

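```bash
cat > wp.py <<'E'
from h import *
def load(n):
    D=np.load(n+'.npz'); im,d=D['im'],D['d']; st=dict(position=D['p'],ee_rot=D['q'])
    vv,uu=np.mgrid[:400,:640]; uv=np.c_[uu.ravel(),vv.ravel()]
    f,cx,cy,e,M=cam('wrist',st); _,r=rays('wrist',uv,st); c=r@M[:,2]
    P=(e+r*(d.ravel()/c)[:,None]).reshape(400,640,3); return im,d,P,st
E
python3 - <<'E'
from wp import *
im,d,P,st=load('w1'); z=P[...,2]; near=np.hypot(P[...,0]-477,P[...,1]+192)<70
mx=im.max(2)
box=np.zeros(mx.shape,bool); box[140:262,270:360]=1
m=box&(mx<70)&(z>45); print('black z',np.percentile(z[m],[5,50,80,95,99]))
zt=np.percentile(z[m],95)
t=box&(mx<90)&(z>zt-4)
for nm,q,zz in(('tabtop',t,zt),('arm',box&(im.min(2)>200)&(z>15)&(z<40),None)):
    zz=zz or np.median(z[q]); v,u=np.where(q); w=onz('wrist',np.c_[u,v],zz,st)
    print(nm,len(u),zz,cv2.minAreaRect(w[:,:2].astype(np.float32)),[u.min(),u.max(),v.min(),v.max()])
a=box&(im.min(2)>120)&(z>17)&(z<26); print('block',np.median(z[a]))
v,u=np.where(a); w=onz('wrist',np.c_[u,v],22,st); print(cv2.minAreaRect(w[:,:2].astype(np.float32)))
E
```

```text
black z [53.38480602 65.52247392 66.19000888 66.74810867 67.1419755 ]
tabtop 601 66.74810866880367 ((478.53790283203125, -198.1581268310547), (32.750328063964844, 11.902185440063477), 57.498680114746094) [np.int64(305), np.int64(320), np.int64(178), np.int64(218)]
arm 397 26.96592850408814 ((483.11376953125, -192.09762573242188), (87.03628540039062, 47.992218017578125), 57.36750411987305) [np.int64(286), np.int64(339), np.int64(148), np.int64(239)]
block 22.311669060811823
((481.9394836425781, -192.42813110351562), (86.67859649658203, 50.27872085571289), 57.897727966308594)
```

Request:
{"op": "arm_command", "data": {"increments": [[[0,0,0.1],[2,-5.5,-30],0.3],[[0,0,0.1],[2,-5.5,-65],0.3],[[0,0,0.1],[2,-5.5,-100],0.3],[[0,0,0.1],[2,-5.5,-122],0.3],[[0,0,0.1],[2,-5.5,-128],0.3]]}}

```text
clock: 2.7
position: [477.3, -196.1, 31.0]
ee_rot: [-0.34, 0.621, 0.342, 0.618]
contact_force: [0.5, 0.3, -0.0]
gripper_width: 59.7
```

Request:
{"op": "arm_command", "data": {"increments": [[[0,0,0],[0,0,0],0.5],[[0,0,0],[0,0,0],0.7],[[0,0,0],[0,0,0],1],[[0,0,0],[0,0,0],1],[[0,0,0],[0,0,0],1]]}}

```text
clock: 3.2
position: [478.5, -196.1, 32.5]
ee_rot: [-0.34, 0.62, 0.341, 0.619]
contact_force: [-0.8, 1.9, 6.3]
gripper_width: 11.3
```

Request:
{"op": "arm_command", "data": {"increments": [[[0,0,0],[0,0,0],1],[[0,0,0],[0,0,0],1],[[0,0,0],[0,0,0],1],[[0,0,0],[0,0,0],1],[[0,0,0],[0,0,0],1]]}}

```text
clock: 3.7
position: [478.4, -196.1, 32.6]
ee_rot: [-0.34, 0.62, 0.341, 0.619]
contact_force: [-0.4, 0.7, 2.1]
gripper_width: 11.3
```

Request:
{"op": "arm_command", "data": {"increments": [[[0,0,0],[0,0,8],1],[[0,0,0],[0,0,24],1],[[0,0,0],[0,0,45],1],[[0,0,0],[0,0,70],1],[[0,0,0],[0,0,90],1]]}}

```text
clock: 4.2
position: [478.5, -196.2, 124.1]
ee_rot: [-0.34, 0.62, 0.341, 0.619]
contact_force: [0.1, 0.0, -1.6]
gripper_width: 10.9
```

```bash
python3 look.py w2
```

```text
4.2 [ 478.52979309 -196.2379018   124.07442219] psi 147.6397810141536 toolx [-7.e-04  8.e-04 -1.e+00] F [ 0.09289529  0.02193816 -1.61599235] j [-0.08  0.31 -0.4  -0.   -0.86 -0.49] 10.92201826940185
```

View pics/w2.png

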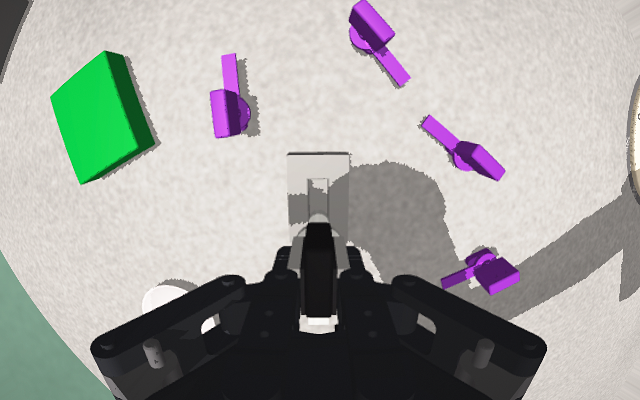

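```bash
python3 - <<'E'
from wp import *
im,d,P,st=load('w2')
Rt=R.from_quat(st['ee_rot']).as_matrix(); p=st['position']
y=Rt[:,1]; cx=np.array([np.sin(np.arctan2(y[1],y[0])),-np.cos(np.arctan2(y[1],y[0])),0])  # clip x = psi-90
cy=np.array([-cx[1],cx[0],0]); print('clip yaw',np.degrees(np.arctan2(cx[1],cx[0])))
Q=P-p; 
for v in range(208,334,4):
    u=319; q=Q[v,u]; print(v,'a %.1f b %.1f z %.1f'%(q@cx,q@cy,q[2]),im[v,u])
q=Q[215:320,290:350].reshape(-1,3); k=(im[215:320,290:350].max(2).ravel()<60)&(q[:,2]>26)&(abs(q@cy)<12)
print('tabtop',k.sum(),[np.percentile(q[k]@c,[1,50,99]).round(1) for c in(cx,cy)],np.percentile(q[k][:,2],[5,50,95]))
E
```

```text
clip yaw 57.63978101415362
208 a 11.9 b 0.2 z -120.0 [116 118 122]
212 a -15.6 b -0.2 z -20.9 [107 110 112]
216 a -13.7 b -0.2 z -19.4 [174 178 180]
220 a -11.5 b -0.2 z -19.1 [173 180 182]
224 a -17.7 b -0.3 z 4.9 [14 12 14]
228 a -17.5 b -0.3 z 9.7 [17 15 16]
232 a -16.9 b -0.3 z 13.2 [16 14 15]
236 a -67.1 b -0.8 z 142.9 [17 14 16]
240 a -17.4 b -0.3 z 23.8 [16 15 16]
244 a -17.1 b -0.3 z 27.2 [17 16 17]
248 a -17.3 b -0.4 z 31.6 [18 16 17]
252 a -15.9 b -0.4 z 32.5 [21 21 23]
256 a -14.8 b -0.4 z 33.7 [27 25 25]
260 a -12.9 b -0.4 z 33.4 [25 25 25]
264 a -11.3 b -0.4 z 33.8 [25 25 26]
268 a -9.3 b -0.4 z 33.4 [25 25 26]
272 a -7.2 b -0.3 z 32.9 [25 24 26]
276 a -5.5 b -0.3 z 33.1 [26 24 27]
280 a -3.6 b -0.3 z 33.1 [24 23 24]
284 a -1.9 b -0.3 z 33.5 [25 23 23]
288 a 0.7 b -0.3 z 32.3 [24 22 23]
292 a 2.3 b -0.3 z 33.0 [23 22 23]
296 a 3.9 b -0.3 z 33.6 [23 23 24]
300 a 6.5 b -0.3 z 32.7 [24 24 24]
304 a 7.5 b -0.3 z 34.3 [22 22 23]
308 a 10.1 b -0.3 z 33.5 [23 21 23]
312 a 12.1 b -0.3 z 33.7 [23 20 21]
316 a 14.5 b -0.3 z 33.4 [12 11 13]
320 a 46.0 b -0.1 z -4.8 [246 248 249]
324 a 49.3 b -0.1 z -5.1 [236 239 241]
328 a 147.7 b 0.4 z -123.1 [204 208 215]
332 a 153.8 b 0.4 z -123.5 [212 216 223]
tabtop 3647 [array([-17.8,  -7.3,  14.3]), array([-10.1,  -0.3,   9.7])] [31.12069175 33.6398843  68.71197937]
```

Request:
{"op": "arm_command", "data": {"increments": [[[0,0,3],[8,30,10],1],[[0,0,7],[18,70,20],1],[[0,0,11],[28,112,26],1],[[0,0,15],[40,154,26],1],[[0,0,19],[48,190,26],1]]}}

```text
clock: 4.75
position: [529.1, -4.7, 153.6]
ee_rot: [-0.441, 0.552, 0.439, 0.556]
contact_force: [0.8, -0.3, -1.3]
gripper_width: 11.2
```

Request:
{"op": "arm_command", "data": {"increments": [[[0,0,0],[4,18,0],1],[[0,0,0],[4,18,0],1],[[0,0,0],[4,18,0],1],[[0,0,0],[4,18,0],1],[[0,0,0],[4,18,0],1]]}}

```text
clock: 5.25
position: [532.7, 12.3, 153.5]
ee_rot: [-0.44, 0.552, 0.438, 0.556]
contact_force: [0.1, 0.4, -2.3]
gripper_width: 11.1
```

```bash
python3 look.py w3
```

```text
5.25 [532.70050394  12.25341317 153.48919072] psi 166.80277274267397 toolx [ 0.006   0.0013 -1.    ] F [ 0.08927685  0.43166357 -2.29576118] j [ 0.33  0.3  -0.33  0.   -0.93 -0.56] 11.103014775288894
```

View pics/w3.png

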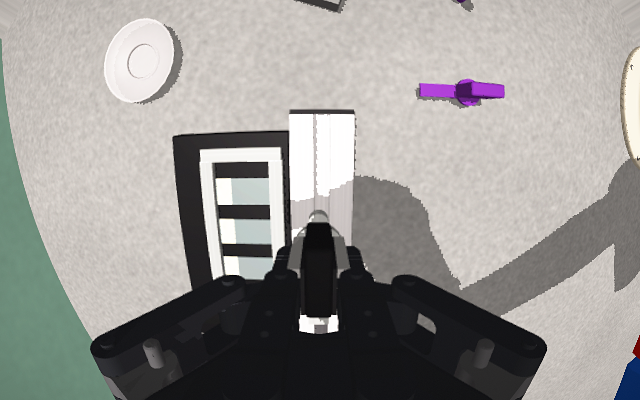

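```bash
python3 - <<'E'
from wp import *
im,d,P,st=load('w3'); p=st['position']; g=im.min(2).astype(int)
L=[];Rr=[];S=[]
for v in range(118,176,3):
    row=g[v]; zz=P[v,:,2]
    if v in(124,139,160): print(v,list(row[284:360]))
    m=np.where((zz[280:365]>25)&(zz[280:365]<36)&(g[v,280:365]>110))[0]+280
    L.append((m.min(),v)); Rr.append((m.max(),v))
for nm,a in(('L',L),('R',Rr)):
    w=onz('wrist',np.array(a),30,st)[:,:2]; vx,vy,x0,y0=cv2.fitLine(w.astype(np.float32),cv2.DIST_HUBER,0,.01,.01).ravel()
    print(nm,np.degrees(np.arctan2(vy,vx)),(x0,y0), a[::5])
e=[(u,v) for u in range(294,352,4) for v in range(105,120) if P[v,u,2]>25][:0]
for u in range(294,352,8):
    v=[v for v in range(100,125) if 25<P[v,u,2]<36 and g[v,u]>110][0]; e.append((u,v))
print('end',e,onz('wrist',np.array(e),30,st)[:,:2].round(1).tolist())
x,y=280,100; cv2.imwrite('pics/w3c.png',cv2.resize(im[100:240,270:370],None,fx=4.2,fy=4.2,interpolation=cv2.INTER_CUBIC))
E
```

```text
124 [np.int64(203), np.int64(205), np.int64(206), np.int64(204), np.int64(211), np.int64(239), np.int64(255), np.int64(255), np.int64(254), np.int64(254), np.int64(254), np.int64(255), np.int64(255), np.int64(254), np.int64(254), np.int64(254), np.int64(254), np.int64(255), np.int64(255), np.int64(255), np.int64(254), np.int64(254), np.int64(254), np.int64(254), np.int64(255), np.int64(254), np.int64(254), np.int64(255), np.int64(255), np.int64(197), np.int64(194), np.int64(194), np.int64(192), np.int64(253), np.int64(255), np.int64(255), np.int64(255), np.int64(254), np.int64(254), np.int64(254), np.int64(255), np.int64(254), np.int64(254), np.int64(254), np.int64(255), np.int64(251), np.int64(251), np.int64(255), np.int64(254), np.int64(254), np.int64(254), np.int64(254), np.int64(255), np.int64(255), np.int64(254), np.int64(254), np.int64(254), np.int64(254), np.int64(254), np.int64(254), np.int64(254), np.int64(254), np.int64(254), np.int64(254), np.int64(254), np.int64(254), np.int64(254), np.int64(254), np.int64(254), np.int64(255), np.int64(207), np.int64(142), np.int64(196), 
[... 2027 characters left out ...]
.int64(254), np.int64(254), np.int64(254), np.int64(254), np.int64(254), np.int64(254), np.int64(254), np.int64(254), np.int64(254), np.int64(254), np.int64(254), np.int64(254), np.int64(255), np.int64(251), np.int64(80), np.int64(100), np.int64(179), np.int64(187), np.int64(186), np.int64(188)]
L 63.13502 (np.float32(552.92365), np.float32(-35.258926)) [(np.int64(289), 118), (np.int64(289), 133), (np.int64(280), 148), (np.int64(280), 163)]
R 77.82475 (np.float32(496.2009), np.float32(-16.924187)) [(np.int64(353), 118), (np.int64(354), 133), (np.int64(353), 148), (np.int64(353), 163)]Traceback (most recent call last):
  File "<stdin>", line 14, in <module>
IndexError: list index out of range
```

```bash
python3 - <<'E'
from wp import *
im,d,P,st=load('w3'); g=im.min(2).astype(int)
W=lambda a:onz('wrist',np.array(a,float),30,st)[:,:2]
for nm,a in(('c',[(321.3,124),(321.2,139),(321.05,160)]),('L',[(288.8,124),(288.7,139),(288.6,160)]),('R',[(353.9,124),(353.7,139),(353.5,160)]),('sl',[(312.8,124),(312.9,139),(313.3,160)]),('sr',[(329.8,124),(329.8,160)])):
    w=W(a); dd=w[-1]-w[0]; print(nm,w.round(1).tolist(),np.degrees(np.arctan2(dd[1],dd[0])))
for u in (300,345): print(u,[(v,g[v,u]) for v in range(106,120)])
print(W([(300,114),(345,114)]))
yv=np.array([np.cos(np.radians(76.7)),np.sin(np.radians(76.7))]); xv=np.array([yv[1],-yv[0]])
p=st['position'][:2]
for a in([321.3,124],[321.05,160],[288.7,140],[353.7,140],[322,114]):
    q=W([a])[0]-p; print(a,'x',q@xv,'y',q@yv)
cv2.imwrite('pics/w3c.png',cv2.resize(im[100:240,270:370],None,fx=4.2,fy=4.2,interpolation=cv2.INTER_CUBIC))
E
```

```text
c [[517.3, -47.4], [520.3, -34.8], [524.6, -17.0]] 76.51579367545423
L [[544.3, -53.9], [547.5, -41.3], [552.0, -23.5]] 75.73033664878888
R [[490.1, -41.3], [493.1, -28.7], [497.1, -10.8]] 77.13794078986912
sl [[524.4, -49.0], [527.3, -36.4], [531.1, -18.6]] 77.48338331984861
sr [[510.3, -45.7], [517.2, -15.3]] 77.13855809457397
300 [(106, np.int64(196)), (107, np.int64(201)), (108, np.int64(193)), (109, np.int64(128)), (110, np.int64(54)), (111, np.int64(59)), (112, np.int64(56)), (113, np.int64(64)), (114, np.int64(255)), (115, np.int64(255)), (116, np.int64(255)), (117, np.int64(254)), (118, np.int64(254)), (119, np.int64(254))]
345 [(106, np.int64(200)), (107, np.int64(205)), (108, np.int64(204)), (109, np.int64(132)), (110, np.int64(62)), (111, np.int64(54)), (112, np.int64(53)), (113, np.int64(60)), (114, np.int64(247)), (115, np.int64(255)), (116, np.int64(255)), (117, np.int64(254)), (118, np.int64(254)), (119, np.int64(254))]
[[532.97934919 -59.9290786 ]
 [495.71483108 -51.30983723]]
[321.3, 124] x -1.2460089844341604 y -61.54389503766133
[321.05, 160] x -1.1457470007442245 y -30.358382093645236
[288.7, 140] x 26.716145916471834 y -47.83474859588531
[353.7, 140] x -29.15455283088941 y -48.057601426990516
[322, 114] x -1.8122436940785327 y -70.14339162582573
```

View pics/w3c.png

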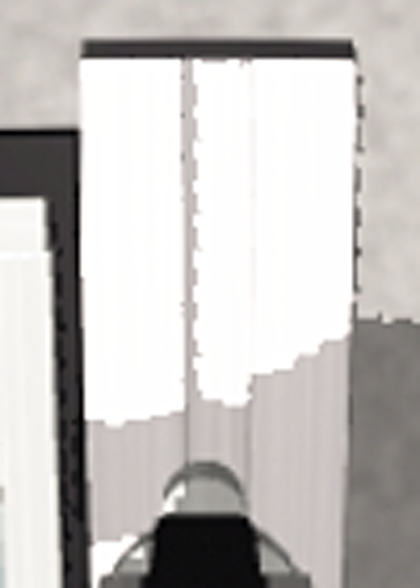

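Request:
{"op": "arm_command", "data": {"increments": [[[-0.1,0.34,-0.2],[-1.7,-1.1,-25],1],[[-0.1,0.34,-0.2],[-1.7,-1.1,-50],1],[[-0.1,0.34,-0.2],[-1.7,-1.1,-75],1],[[-0.1,0.34,-0.2],[-1.7,-1.1,-87],1],[[-0.1,0.34,-0.2],[-1.7,-1.1,-88.5],1]]}}

```text
clock: 5.8
position: [530.1, 10.4, 63.7]
ee_rot: [-0.438, 0.556, 0.438, 0.554]
contact_force: [-0.7, -0.7, -0.8]
gripper_width: 10.8
```

```bash
python3 look.py w4; python3 - <<'E'
from wp import *
im,d,P,st=load('w3'); print('slot depth z w3',[P[140,u,2].round(0) for u in range(306,338,2)])
im,d,P,st=load('w4'); g=im.min(2)
print('w4',[(u,P[190,u,2].round(0),g[190,u]) for u in range(280,360,3)])
cv2.imwrite('pics/w4c.png',cv2.resize(im[70:260,240:400],None,fx=3.1,fy=3.1,interpolation=cv2.INTER_CUBIC))
E
```

```text
5.8 [530.12533996  10.41895855  63.67443006] psi 166.5524693363038 toolx [-0.003  -0.0014 -1.    ] F [-0.73360096 -0.65167973 -0.76335386] j [ 0.33  0.41 -0.43  0.   -0.73 -0.56] 10.767107883389725
slot depth z w3 [np.float64(31.0), np.float64(30.0), np.float64(30.0), np.float64(31.0), np.float64(12.0), np.float64(12.0), np.float64(10.0), np.float64(11.0), np.float64(12.0), np.float64(12.0), np.float64(11.0), np.float64(13.0), np.float64(29.0), np.float64(30.0), np.float64(30.0), np.float64(29.0)]
w4 [(280, np.float64(30.0), np.uint8(254)), (283, np.float64(30.0), np.uint8(254)), (286, np.float64(30.0), np.uint8(254)), (289, np.float64(30.0), np.uint8(254)), (292, np.float64(30.0), np.uint8(254)), (295, np.float64(31.0), np.uint8(254)), (298, np.float64(29.0), np.uint8(254)), (301, np.float64(31.0), np.uint8(254)), (304, np.float64(29.0), np.uint8(255)), (307, np.float64(10.0), np.uint8(178)), (310, np.float64(11.0), np.uint8(181)), (313, np.float64(11.0), np.uint8(254)), (316, np.float64(12.0), np.uint8(253)), (319, np.float64(12.0), np.uint8(252)), (322, np.float64(11.0), np.uint8(253)), (325, np.float64(11.0), np.uint8(252)), (328, np.float64(11.0), np.uint8(253)), (331, np.float64(29.0), np.uint8(254)), (334, np.float64(31.0), np.uint8(254)), (337, np.float64(31.0), np.uint8(254)), (340, np.float64(30.0), np.uint8(254)), (343, np.float64(30.0), np.uint8(254)), (346, np.float64(31.0), np.uint8(254)), (349, np.float64(32.0), np.uint8(254)), (352, np.float64(32.0), np.uint8(253)), (355, np.float64(29.0), np.uint8(253)), (358, np.float64(30.0), np.uint8(253))]
```

View pics/w4c.png

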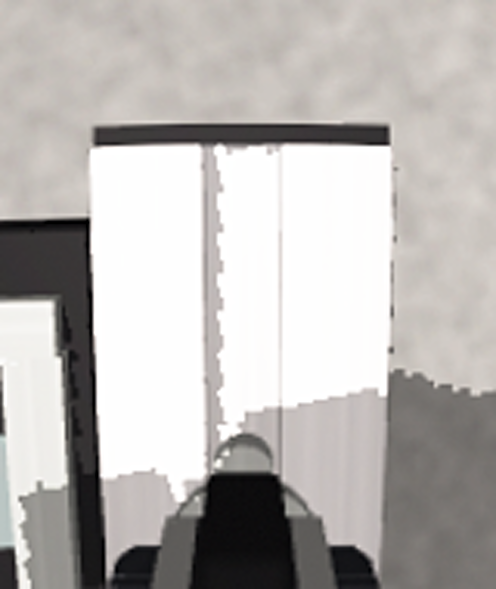

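Request:
{"op": "arm_command", "data": {"increments": [[[0,-0.1,0.1],[0,0,-4],1],[[0,-0.1,0.1],[0,0,-8],1],[[0,-0.1,0.1],[0,0,-12],1],[[0,-0.1,0.1],[0,0,-15],1],[[0,-0.1,0.1],[0,0,-17],1]]}}

```text
clock: 6.35
position: [531.0, 10.8, 47.5]
ee_rot: [-0.439, 0.555, 0.438, 0.555]
contact_force: [0.5, 0.5, -1.6]
gripper_width: 11.3
```

Request:
{"op": "arm_command", "data": {"increments": [[[0,0,0],[0,0,-2],1],[[0,0,0],[0,0,-4],1],[[0,0,0],[0,0,-5],1],[[0,0,0],[0,0,-6],1],[[0,0,0],[0,0,-6.5],1]]}}

```text
clock: 6.85
position: [531.0, 10.8, 40.9]
ee_rot: [-0.439, 0.555, 0.438, 0.555]
contact_force: [-0.3, -0.3, -1.6]
gripper_width: 11.3
```

Request:
{"op": "arm_command", "data": {"increments": [[[0,0,0],[0,0,0],1],[[0,0,0],[0,0,-0.3],1],[[0,0,0],[0,0,-0.6],1],[[0,0,0],[0,0,-0.8],1],[[0,0,0],[0,0,-0.8],1]]}}

```text
clock: 7.35
position: [531.1, 10.8, 40.6]
ee_rot: [-0.439, 0.554, 0.438, 0.555]
contact_force: [-1.8, 0.7, 3.3]
gripper_width: 11.1
```

Request:
{"op": "arm_command", "data": {"increments": [[[0,0,0],[0.7,2.9,0.1],1],[[0,0,0],[1.9,7.8,0.1],1],[[0,0,0],[3.2,13.6,0.1],1],[[0,0,0],[4.6,19.5,0.1],1],[[0,0,0],[5.6,23.3,0.1],1]]}}

```text
clock: 7.85
position: [536.9, 34.8, 40.6]
ee_rot: [-0.439, 0.554, 0.438, 0.555]
contact_force: [-0.1, -1.4, 0.1]
gripper_width: 11.1
```

Request:
{"op": "arm_command", "data": {"increments": [[[0,0,0],[0.9,3.9,0],1],[[0,0,0],[1.9,7.8,0],1],[[0,0,0],[3,12.6,0],1],[[0,0,0],[4.1,17,0],1],[[0,0,0],[4.6,19.5,0],1]]}}

```text
clock: 8.35
position: [541.7, 54.7, 40.6]
ee_rot: [-0.44, 0.554, 0.438, 0.555]
contact_force: [0.3, -1.0, 1.5]
gripper_width: 11.4
```

Request:
{"op": "arm_command", "data": {"increments": [[[0,0,0],[0.1,0.5,0],1],[[0,0,0],[0.2,1,0],1],[[0,0,0],[0.3,1.5,0],1],[[0,0,0],[0.5,2,0],1],[[0,0,0],[0.5,2,0],1]]}}

```text
clock: 8.85
position: [542.1, 56.7, 40.6]
ee_rot: [-0.439, 0.554, 0.438, 0.555]
contact_force: [-1.0, -1.7, 0.1]
gripper_width: 11.3
```

Request:
{"op": "arm_command", "data": {"increments": [[[0,0,0],[0.1,0.5,0],1],[[0,0,0],[0.2,1,0],1],[[0,0,0],[0.3,1.5,0],1],[[0,0,0],[0.5,2,0],1],[[0,0,0],[0.5,2,0],1]]}}

```text
clock: 9.35
position: [542.6, 58.8, 40.6]
ee_rot: [-0.439, 0.554, 0.438, 0.555]
contact_force: [-1.2, -0.8, 0.7]
gripper_width: 11.0
```

Request:
{"op": "arm_command", "data": {"increments": [[[0,0,0],[0.1,0.5,0],1],[[0,0,0],[0.2,1,0],1],[[0,0,0],[0.3,1.5,0],1],[[0,0,0],[0.5,2,0],1],[[0,0,0],[0.5,2,0],1]]}}

```text
clock: 9.85
position: [543.1, 60.9, 40.6]
ee_rot: [-0.439, 0.554, 0.438, 0.555]
contact_force: [-0.6, -1.3, 1.6]
gripper_width: 11.2
```

Request:
{"op": "arm_command", "data": {"increments": [[[0,0,0],[0.1,0.5,0],1],[[0,0,0],[0.2,1,0],1],[[0,0,0],[0.3,1.5,0],1],[[0,0,0],[0.5,2,0],1],[[0,0,0],[0.5,2.2,0],1]]}}

```text
clock: 10.35
position: [543.6, 63.1, 40.6]
ee_rot: [-0.439, 0.554, 0.438, 0.555]
contact_force: [0.1, -1.3, 0.8]
gripper_width: 11.5
```

Request:
{"op": "arm_command", "data": {"increments": [[[0,0,0],[0.1,0.5,0],1],[[0,0,0],[0.2,1,0],1],[[0,0,0],[0.3,1.5,0],1],[[0,0,0],[0.5,2,0],1],[[0,0,0],[0.5,2.2,0],1]]}}

```text
clock: 10.85
position: [544.2, 65.4, 40.6]
ee_rot: [-0.44, 0.554, 0.438, 0.555]
contact_force: [-1.0, -1.3, 0.7]
gripper_width: 11.3
```

Request:
{"op": "arm_command", "data": {"increments": [[[0,0,0],[0.1,0.5,0],1],[[0,0,0],[0.2,1,0],1],[[0,0,0],[0.3,1.5,0],1],[[0,0,0],[0.5,2,0],1],[[0,0,0],[0.5,2.2,0],1]]}}

```text
clock: 11.35
position: [544.7, 67.6, 40.6]
ee_rot: [-0.44, 0.554, 0.438, 0.555]
contact_force: [-0.2, -1.9, 0.7]
gripper_width: 10.9
```

Request:
{"op": "arm_command", "data": {"increments": [[[0,0,0],[0.1,0.5,0],1],[[0,0,0],[0.2,1,0],1],[[0,0,0],[0.3,1.5,0],1],[[0,0,0],[0.5,2,0],1],[[0,0,0],[0.5,2.2,0],1]]}}

```text
clock: 11.85
position: [545.2, 69.9, 40.6]
ee_rot: [-0.44, 0.554, 0.438, 0.555]
contact_force: [-0.6, -1.5, 0.9]
gripper_width: 11.4
```

Request:
{"op": "arm_command", "data": {"increments": [[[0,0,0],[0.1,0.5,0],1],[[0,0,0],[0.2,1,0],1],[[0,0,0],[0.3,1.5,0],1],[[0,0,0],[0.5,2,0],1],[[0,0,0],[0.5,2.2,0],1]]}}

```text
clock: 12.35
position: [545.7, 72.1, 40.6]
ee_rot: [-0.44, 0.554, 0.438, 0.554]
contact_force: [-0.2, -0.7, 0.7]
gripper_width: 11.3
```

Request:
{"op": "arm_command", "data": {"increments": [[[0,0,0],[0.1,0.5,0],1],[[0,0,0],[0.2,1,0],1],[[0,0,0],[0.3,1.5,0],1],[[0,0,0],[0.5,2,0],1],[[0,0,0],[0.5,2.2,0],1]]}}

```text
clock: 12.85
position: [546.2, 74.4, 40.6]
ee_rot: [-0.44, 0.554, 0.438, 0.555]
contact_force: [-0.2, -1.6, -0.2]
gripper_width: 11.1
```

Request:
{"op": "arm_command", "data": {"increments": [[[0,0,0],[0.1,0.5,0],1],[[0,0,0],[0.2,1,0],1],[[0,0,0],[0.3,1.5,0],1],[[0,0,0],[0.5,2,0],1],[[0,0,0],[0.5,2.2,0],1]]}}

```text
clock: 13.35
position: [546.8, 76.7, 40.6]
ee_rot: [-0.44, 0.554, 0.438, 0.555]
contact_force: [-0.4, -1.1, 0.8]
gripper_width: 10.9
```

Request:
{"op": "arm_command", "data": {"increments": [[[0,0,0],[0.1,0.5,0],1],[[0,0,0],[0.2,1,0],1],[[0,0,0],[0.3,1.5,0],1],[[0,0,0],[0.5,2,0],1],[[0,0,0],[0.5,2.2,0],1]]}}

```text
clock: 13.85
position: [547.3, 78.9, 40.6]
ee_rot: [-0.44, 0.554, 0.438, 0.555]
contact_force: [0.4, -1.5, -0.4]
gripper_width: 11.4
```

Request:
{"op": "arm_command", "data": {"increments": [[[0,0,0],[0.1,0.5,0],1],[[0,0,0],[0.2,1,0],1],[[0,0,0],[0.3,1.5,0],1],[[0,0,0],[0.5,2,0],1],[[0,0,0],[0.5,2.2,0],1]]}}

```text
clock: 14.35
position: [547.9, 81.2, 40.6]
ee_rot: [-0.44, 0.554, 0.438, 0.555]
contact_force: [-0.6, -1.5, 0.5]
gripper_width: 11.2
```

Request:
{"op": "arm_command", "data": {"increments": [[[0,0,0],[0.1,0.5,0],1],[[0,0,0],[0.2,1,0],1],[[0,0,0],[0.3,1.5,0],1],[[0,0,0],[0.5,2,0],1],[[0,0,0],[0.5,2.2,0],1]]}}

```text
clock: 14.85
position: [548.3, 83.4, 40.6]
ee_rot: [-0.44, 0.554, 0.438, 0.555]
contact_force: [-1.6, -1.9, 0.2]
gripper_width: 11.1
```

Request:
{"op": "arm_command", "data": {"increments": [[[0,0,0],[0.1,0.5,0],1],[[0,0,0],[0.2,1,0],1],[[0,0,0],[0.3,1.5,0],1],[[0,0,0],[0.5,2,0],1],[[0,0,0],[0.5,2.3,0],1]]}}

```text
clock: 15.35
position: [548.9, 85.8, 40.6]
ee_rot: [-0.44, 0.554, 0.439, 0.555]
contact_force: [0.3, -1.9, 0.9]
gripper_width: 11.4
```

Request:
{"op": "arm_command", "data": {"increments": [[[0,0,0],[0.1,0.5,0],1],[[0,0,0],[0.2,1,0],1],[[0,0,0],[0.3,1.5,0],1],[[0,0,0],[0.5,2,0],1],[[0,0,0],[0.5,2.3,0],1]]}}

```text
clock: 15.85
position: [549.4, 88.1, 40.6]
ee_rot: [-0.44, 0.554, 0.439, 0.555]
contact_force: [0.1, -1.3, 0.6]
gripper_width: 11.0
```

Request:
{"op": "arm_command", "data": {"increments": [[[0,0,0],[0.1,0.5,0],1],[[0,0,0],[0.2,1,0],1],[[0,0,0],[0.3,1.5,0],1],[[0,0,0],[0.5,2,0],1],[[0,0,0],[0.5,2.3,0],1]]}}

```text
clock: 16.35
position: [550.0, 90.5, 40.6]
ee_rot: [-0.44, 0.554, 0.438, 0.555]
contact_force: [0.3, -1.3, 0.4]
gripper_width: 11.1
```

Request:
{"op": "arm_command", "data": {"increments": [[[0,0,0],[0.1,0.5,0],1],[[0,0,0],[0.2,1,0],1],[[0,0,0],[0.3,1.5,0],1],[[0,0,0],[0.5,2,0],1],[[0,0,0],[0.5,2.3,0],1]]}}

```text
clock: 16.85
position: [550.5, 92.9, 40.6]
ee_rot: [-0.44, 0.554, 0.439, 0.555]
contact_force: [-0.1, -2.3, 0.0]
gripper_width: 11.5
```

Request:
{"op": "arm_command", "data": {"increments": [[[0,0,0],[0.1,0.5,0],1],[[0,0,0],[0.2,1,0],1],[[0,0,0],[0.3,1.5,0],1],[[0,0,0],[0.5,2,0],1],[[0,0,0],[0.5,2.3,0],1]]}}

```text
clock: 17.35
position: [551.0, 95.2, 40.7]
ee_rot: [-0.44, 0.554, 0.439, 0.555]
contact_force: [0.3, -2.3, 0.9]
gripper_width: 11.5
```

Request:
{"op": "arm_command", "data": {"increments": [[[0,0,0],[0.1,0.5,0],1],[[0,0,0],[0.2,1,0],1],[[0,0,0],[0.3,1.5,0],1],[[0,0,0],[0.5,2,0],1],[[0,0,0],[0.5,2.3,0],1]]}}

```text
clock: 17.85
position: [551.5, 97.5, 40.6]
ee_rot: [-0.44, 0.554, 0.439, 0.555]
contact_force: [-0.4, -2.7, 1.0]
gripper_width: 11.2
```

Request:
{"op": "arm_command", "data": {"increments": [[[0,0,0],[0.1,0.5,0],1],[[0,0,0],[0.2,1,0],1],[[0,0,0],[0.3,1.5,0],1],[[0,0,0],[0.5,2,0],1],[[0,0,0],[0.5,2.3,0],1]]}}

```text
clock: 18.35
position: [552.1, 99.9, 40.6]
ee_rot: [-0.44, 0.554, 0.439, 0.555]
contact_force: [-0.9, -1.8, 0.9]
gripper_width: 11.3
```

Request:
{"op": "arm_command", "data": {"increments": [[[0,0,0],[0.1,0.5,0],1],[[0,0,0],[0.2,1,0],1],[[0,0,0],[0.3,1.5,0],1],[[0,0,0],[0.5,2,0],1],[[0,0,0],[0.5,2.3,0],1]]}}

```text
clock: 18.85
position: [552.6, 102.3, 40.6]
ee_rot: [-0.44, 0.554, 0.439, 0.555]
contact_force: [-0.5, -1.6, 0.3]
gripper_width: 11.3
```

Request:
{"op": "arm_command", "data": {"increments": [[[0,0,0],[0.1,0.5,0],1],[[0,0,0],[0.2,1,0],1],[[0,0,0],[0.3,1.5,0],1],[[0,0,0],[0.5,2,0],1],[[0,0,0],[0.5,2.3,0],1]]}}

```text
clock: 19.35
position: [553.1, 104.6, 40.6]
ee_rot: [-0.44, 0.554, 0.439, 0.555]
contact_force: [-0.2, -1.6, 0.7]
gripper_width: 11.3
```

Request:
{"op": "arm_command", "data": {"increments": [[[0,0,0],[0.1,0.5,0],1],[[0,0,0],[0.2,1,0],1],[[0,0,0],[0.3,1.5,0],1],[[0,0,0],[0.5,2,0],1],[[0,0,0],[0.5,2.3,0],1]]}}

```text
clock: 19.85
position: [553.6, 107.0, 40.6]
ee_rot: [-0.44, 0.554, 0.439, 0.555]
contact_force: [-0.2, -1.6, 1.2]
gripper_width: 11.1
```

Request:
{"op": "arm_command", "data": {"increments": [[[0,0,0],[0.1,0.5,0],1],[[0,0,0],[0.2,1,0],1],[[0,0,0],[0.3,1.5,0],1],[[0,0,0],[0.5,2,0],1],[[0,0,0],[0.5,2.2,0],1]]}}

```text
clock: 20.35
position: [554.2, 109.2, 40.6]
ee_rot: [-0.44, 0.554, 0.439, 0.555]
contact_force: [-0.4, -1.6, 1.4]
gripper_width: 10.9
```

Request:
{"op": "arm_command", "data": {"increments": [[[0,0,0],[0.1,0.5,0],1],[[0,0,0],[0.2,1,0],1],[[0,0,0],[0.3,1.5,0],1],[[0,0,0],[0.5,2,0],1],[[0,0,0],[0.5,2.2,0],1]]}}

```text
clock: 20.85
position: [554.7, 111.5, 40.6]
ee_rot: [-0.44, 0.554, 0.439, 0.555]
contact_force: [-0.1, -1.5, 0.7]
gripper_width: 11.3
```

Request:
{"op": "arm_command", "data": {"increments": [[[0,0,0],[0.1,0.5,0],1],[[0,0,0],[0.2,1,0],1],[[0,0,0],[0.3,1.5,0],1],[[0,0,0],[0.5,2,0],1],[[0,0,0],[0.5,2.2,0],1]]}}

```text
clock: 21.35
position: [555.2, 113.7, 40.6]
ee_rot: [-0.44, 0.554, 0.439, 0.555]
contact_force: [0.1, -1.9, -0.4]
gripper_width: 11.7
```

Request:
{"op": "arm_command", "data": {"increments": [[[0,0,0],[0.1,0.5,0],1],[[0,0,0],[0.2,1,0],1],[[0,0,0],[0.3,1.5,0],1],[[0,0,0],[0.5,2,0],1],[[0,0,0],[0.5,2.2,0],1]]}}

```text
clock: 21.85
position: [555.7, 116.0, 40.6]
ee_rot: [-0.44, 0.554, 0.439, 0.555]
contact_force: [-0.5, -2.0, 0.9]
gripper_width: 10.9
```

Request:
{"op": "arm_command", "data": {"increments": [[[0,0,0],[0.1,0.5,0],1],[[0,0,0],[0.2,1,0],1],[[0,0,0],[0.3,1.5,0],1],[[0,0,0],[0.5,2,0],1],[[0,0,0],[0.5,2.2,0],1]]}}

```text
clock: 22.35
position: [556.2, 118.2, 40.6]
ee_rot: [-0.44, 0.554, 0.439, 0.555]
contact_force: [-0.5, -1.0, 1.6]
gripper_width: 11.6
```

Request:
{"op": "arm_command", "data": {"increments": [[[0,0,0],[0.1,0.5,0],1],[[0,0,0],[0.2,1,0],1],[[0,0,0],[0.3,1.5,0],1],[[0,0,0],[0.5,2,0],1],[[0,0,0],[0.5,2.2,0],1]]}}

```text
clock: 22.85
position: [556.3, 119.1, 40.6]
ee_rot: [-0.44, 0.555, 0.438, 0.554]
contact_force: [1.1, -7.4, 1.5]
gripper_width: 11.4
```

Request:
{"op": "arm_command", "data": {"increments": [[[0,0,0],[0.1,0.5,0],1],[[0,0,0],[0.2,1,0],1],[[0,0,0],[0.3,1.5,0],1],[[0,0,0],[0.5,2,0],1],[[0,0,0],[0.5,2.2,0],1]]}}

```text
clock: 23.35
position: [556.3, 119.4, 40.7]
ee_rot: [-0.44, 0.556, 0.438, 0.552]
contact_force: [1.7, -9.1, 2.6]
gripper_width: 11.4
```

Request:
{"op": "arm_command", "data": {"increments": [[[0,0,0],[0.1,0.5,0],1],[[0,0,0],[0.2,1,0],1],[[0,0,0],[0.3,1.5,0],1],[[0,0,0],[0.5,2,0],1],[[0,0,0],[0.5,2.2,0],1]]}}

```text
clock: 23.85
position: [556.3, 119.5, 40.7]
ee_rot: [-0.441, 0.557, 0.437, 0.551]
contact_force: [2.2, -11.1, 2.7]
gripper_width: 11.4
```

```bash
python3 - <<'E'
from h import *
s=readout.read_state(); Rt=R.from_quat(s['ee_rot']).as_matrix(); y=Rt[:,1]
print(s['position'],np.degrees(np.arctan2(y[1],y[0])),Rt[:,0].round(4),Rt[2,1].round(4),s['wrist_torque'],s['joints'].round(3))
# correction to vertical at same yaw
psi=np.radians(166.6); T=np.c_[[0,0,-1],[np.cos(psi),np.sin(psi),0],np.cross([0,0,-1],[np.cos(psi),np.sin(psi),0])]
print(np.degrees(R.from_matrix(T@Rt.T).as_rotvec()))
E
```

```text
[556.32334604 119.53961999  40.71148448] 166.7806424665904 [-0.0039 -0.009  -1.    ] 0.0018 [-3.51660206 -0.59446116 -0.08486294] [ 0.5    0.5   -0.357  0.009 -0.721 -0.737]
[ 0.5155638  -0.2260258  -0.18113037]
```

Request:
{"op": "arm_command", "data": {"increments": [[[0.5,-0.2,-0.2],[-0.2,-0.8,0],1],[[0.5,-0.2,-0.2],[-0.2,-0.8,0],1],[[0.5,-0.2,-3],[-0.2,-0.8,0],1],[[0.5,-0.2,-6],[-0.2,-0.8,0],1],[[0.5,-0.2,-9],[-0.2,-0.8,0],1]]}}

```text
clock: 24.35
position: [555.4, 119.2, 40.6]
ee_rot: [-0.393, 0.588, 0.394, 0.587]
contact_force: [-1.4, -1.2, 1.6]
gripper_width: 11.1
```

```bash
cat > st.py <<'E'
from h import *
s=readout.read_state(); Rt=R.from_quat(s['ee_rot']).as_matrix(); y=Rt[:,1]
print(s['clock'],s['position'].round(2),'clipyaw',(np.degrees(np.arctan2(y[1],y[0]))-90).round(2),Rt[:,0].round(4),'F',s['contact_force'].round(1),'T',s['wrist_torque'].round(2),s['joints'].round(2),s['gripper_width'].round(1))
E
python3 st.py
```

```text
Traceback (most recent call last):
  File "st.py", line 3, in <module>
    print(s['clock'],s['position'].round(2),'clipyaw',(np.degrees(np.arctan2(y[1],y[0]))-90).round(2),Rt[:,0].round(4),'F',s['contact_force'].round(1),'T',s['wrist_torque'].round(2),s['joints'].round(2),s['gripper_width'].round(1))
                                                                                                                                                                                                           ^^^^^^^^^^^^^^^^^^^^^^^^
AttributeError: 'float' object has no attribute 'round'
```

Request:
{"op": "arm_command", "data": {"increments": [[[0,0,-3],[0,0,0],1],[[0,0,-6],[0,0,0],1],[[0,0,-9],[0,0,0],1],[[0,0,-12],[0,0,0],1],[[0,0,-15],[0,0,0],1]]}}

```text
clock: 24.85
position: [554.9, 120.0, 40.6]
ee_rot: [-0.312, 0.635, 0.314, 0.633]
contact_force: [-2.5, -0.5, 1.5]
gripper_width: 11.2
```

```bash
sed -i "s/,s\['gripper_width'\].round(1)//" st.py; python3 st.py
```

```text
24.85 [554.85 119.98  40.61] clipyaw 52.58 [-0.0033  0.0011 -1.    ] F [-2.5 -0.5  1.5] T [-0.15  0.62  0.05] [ 0.5   0.5  -0.36 -0.   -0.72 -1.15]
```

Request:
{"op": "arm_command", "data": {"increments": [[[0,0,-3],[0.6,-0.3,0],1],[[0,0,-6],[1.1,-0.6,0],1],[[0,0,-10],[1.1,-0.7,0],1],[[0,0,-14],[1.1,-0.7,0],1],[[0,0,-18],[1.1,-0.7,0],1]]}}

```text
clock: 25.35
position: [556.4, 120.8, 40.6]
ee_rot: [-0.208, 0.675, 0.211, 0.675]
contact_force: [0.1, -0.1, -1.5]
gripper_width: 11.3
```

```bash
python3 st.py
```

```text
25.35 [556.44 120.78  40.64] clipyaw 34.45 [-0.0011  0.0038 -1.    ] F [ 0.1 -0.1 -1.5] T [ 0.08 -0.05 -0.  ] [ 0.5   0.5  -0.36 -0.01 -0.72 -1.46]
```

Request:
{"op": "arm_command", "data": {"increments": [[[0,0,-4],[0,-0.5,0],1],[[0,0,-8],[0,-1,0],1],[[0,0,-12],[0,-1,0],1],[[0,0,-16],[0,-1,0],1],[[0,0,-20],[0,-1,0],1]]}}

```text
clock: 25.85
position: [557.0, 121.2, 40.6]
ee_rot: [-0.086, 0.701, 0.09, 0.702]
contact_force: [-0.0, -0.5, -0.5]
gripper_width: 11.1
```

```bash
python3 st.py
```

```text
25.85 [557.03 121.15  40.63] clipyaw 14.32 [ 0.0019  0.0055 -1.    ] F [-0.  -0.5 -0.5] T [-0.06 -0.05 -0.02] [ 0.5   0.5  -0.36 -0.01 -0.71 -1.81]
```

Request:
{"op": "arm_command", "data": {"increments": [[[-0.3,0.1,-4],[0,-0.5,0],1],[[-0.3,0.1,-8],[0,-1,0],1],[[-0.3,0.1,-12],[0,-1,0],1],[[-0.3,0.1,-16],[0,-1,0],1],[[-0.3,0.1,-20],[0,-1,0],1]]}}

```text
clock: 26.35
position: [557.1, 121.1, 40.6]
ee_rot: [0.036, 0.706, -0.036, 0.707]
contact_force: [-1.0, -1.5, 1.2]
gripper_width: 11.1
```

```bash
python3 st.py
```

```text
26.35 [557.07 121.1   40.59] clipyaw -5.8 [ 1.3e-03  4.0e-04 -1.0e+00] F [-1.  -1.5  1.2] T [-0.63  0.25 -0.01] [ 0.5   0.5  -0.36  0.   -0.71 -2.17]
```

Request:
{"op": "arm_command", "data": {"increments": [[[0,0,-2],[0,0,0],1],[[0,0,-4],[0,0,0],1],[[0,0,-6],[0,0,0],1],[[0,0,-8],[0,0,0],1],[[0,0,-8.3],[0,0,0],1]]}}

```text
clock: 26.85
position: [556.1, 120.2, 40.6]
ee_rot: [0.086, 0.702, -0.088, 0.701]
contact_force: [-1.0, -6.3, 3.0]
gripper_width: 11.5
```

```bash
python3 st.py
```

```text
26.85 [556.14 120.23  40.64] clipyaw -14.1 [-0.0011 -0.002  -1.    ] F [-1.  -6.3  3. ] T [-1.92  0.28  0.08] [ 0.5   0.5  -0.36  0.   -0.72 -2.32]
```

Request:
{"op": "arm_command", "data": {"increments": [[[0,0,0],[-0.1,-0.5,0],1],[[0,0,0],[-0.2,-0.6,0],1],[[0,0,0],[-0.2,-0.6,0],0.9],[[0,0,0],[-0.2,-0.6,0],0.6],[[0,0,0],[-0.2,-0.6,0],0.4]]}}

```text
clock: 27.35
position: [556.3, 120.4, 40.7]
ee_rot: [0.086, 0.702, -0.087, 0.702]
contact_force: [0.7, 0.5, -0.8]
gripper_width: 39.6
```

Request:
{"op": "arm_command", "data": {"increments": [[[0,0,0],[0,0,0],0.4],[[0,0,0],[0,0,0],0.4],[[0,0,0],[0,0,0],0.4],[[0,0,0],[0,0,10],0.4],[[0,0,0],[0,0,25],0.4]]}}

```text
clock: 27.85
position: [555.8, 120.1, 65.7]
ee_rot: [0.086, 0.702, -0.087, 0.701]
contact_force: [1.6, 0.4, -1.1]
gripper_width: 51.5
```

Request:
{"op": "arm_command", "data": {"increments": [[[0,0,0],[-2,0,30],0.4],[[0,0,0],[-20,0,65],0.4],[[0,0,0],[-35,0,100],0.4],[[0,0,0],[-35,0,110],0.4],[[0,0,0],[-35,0,110],0.4]]}}

```text
clock: 28.35
position: [521.8, 120.7, 178.3]
ee_rot: [0.087, 0.701, -0.086, 0.703]
contact_force: [-0.5, -0.2, 0.5]
gripper_width: 51.2
```

```bash
python3 look.py w5
```

```text
28.35 [521.78752676 120.71748767 178.29483098] psi 75.9405252161047 toolx [ 3.2e-03  8.0e-04 -1.0e+00] F [-0.49804882 -0.23369462  0.51276476] j [ 0.53  0.28 -0.29  0.   -1.   -2.35] 51.21711798760537
```

View pics/w5.png

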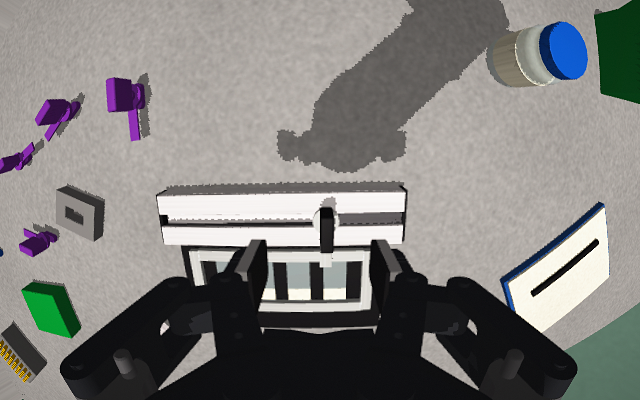

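```bash
python3 - <<'E'
from wp import *
im,d,P,st=load('w5'); z=P[...,2]; b=np.zeros(z.shape,bool); b[195:275,305:350]=1
t=b&(im.max(2)<70)&(z>68)&(z<80)
zt=np.median(z[t]); v,u=np.where(t); w=onz('wrist',np.c_[u,v],zt,st); print(zt,cv2.minAreaRect(w[:,:2].astype(np.float32)))
vv=[(r,P[r,326].round(1).tolist(),im[r,326].tolist()) for r in range(246,268,2)]; print(*vv,sep='\n')
im,_=imaging.get_image('top'); cv2.imwrite('pics/top2.png',cv2.resize(im[130:280,80:480],None,fx=2,fy=2))
E
```

```text
73.58122034771165 ((554.6770629882812, 119.81260681152344), (11.391951560974121, 33.43505096435547), 76.09089660644531)
(246, [565.2, 116.7, 73.5], [32, 32, 35])
(248, [566.8, 116.3, 73.9], [32, 32, 35])
(250, [568.5, 115.9, 74.5], [31, 31, 34])
(252, [570.4, 115.5, 74.4], [20, 18, 20])
(254, [590.8, 111.6, 34.8], [210, 217, 219])
(256, [592.8, 111.1, 35.3], [218, 226, 227])
(258, [594.9, 110.6, 35.4], [218, 224, 227])
(260, [597.3, 110.0, 35.2], [218, 226, 226])
(262, [600.0, 109.4, 34.3], [218, 224, 226])
(264, [601.8, 108.9, 35.1], [217, 224, 226])
(266, [603.7, 108.5, 36.0], [223, 227, 231])
```

View pics/top2.png

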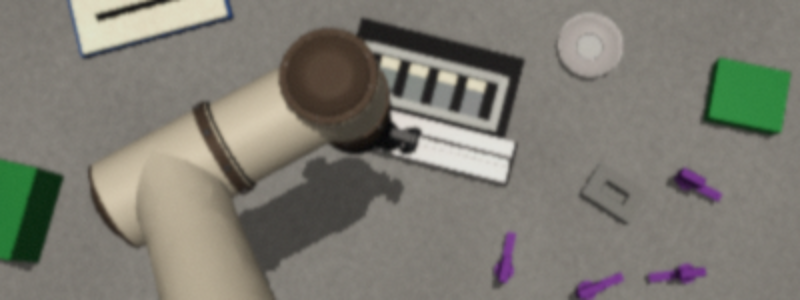

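```bash
python3 -c "
from bench import arm,readout
print(readout.read_state()['contact_force'],arm.job_done())"
```

```text
the job is handed in; nothing more can be done
[ 0.44499158 -0.541537   -0.52041748] None
```

The clip is in the rail at the hidden stop, locked with a quarter turn clockwise, and released. The job was handed in after about 28 s; no verdict was reported.

- **Sequence:** I lifted the clip straight out of its block and lowered the foot into the slot until the flange lightly met the lips (about 5 N). I then slid it along, in roughly 2 mm steps near the end, until it met the stop (11 N at most in the readings, under the 20 N limit). After backing off and turning it about 91° clockwise, I opened the fingers and drew the gripper clear.
- **Force while turning:** the sideways force rose to about 6 N at the very end of the turn, and I eased it off before letting go. Forces were read only at the end of each half-second call, so brief peaks in between were not seen.
- **Last checks, from a close picture after letting go:**
  - The tab top is at 73.6 mm, against 73.5 mm expected with the flange seated.
  - The clip points at −13.9°, against about −13.4° for the rail's +x, and its arm lies over the slide holder.
  - With the gripper clear, the force reading was near zero.
- **Bystanders:** the dish, jar and slide box look untouched; my path kept clear of them, but I did not measure their positions again.
- **Disagreements:** the overhead camera placed the clip about 6 mm off the wrist camera, so I used the wrist camera. In the last picture the clip's axis was about 1 mm further along the rail than where it first met the stop, and about 1.5 mm to the side. Both are within the camera error.

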